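# Tap the tapered stopper into the reagent bottle

## Task

Stopper the open amber bottle: take the middle-sized of the three stoppers standing in the white enamel tray, set its tapered shank in the bottle's neck and tap or press it down until it is fully home, upright and with its collar down on the flared lip, so that friction holds it. Leave the small and the large stopper standing where they are, and let go.

Things in the scene. Friction and masses are not known exactly. Their poses are not given: they have to be found in the camera images.
- stopper_knob (a point): Middle-sized amber stopper, the one that fits: loose, standing in the tray, 77 mm tall, 90 g. From below: tapered shank 36 mm long, 26 mm wide at the foot, 34 at the top; collar 42 mm wide, 5 thick; plain flat-topped round knob 30 mm wide, 36 tall, to grip. Point on the axis, 12 mm below the knob's top, 24 above the collar, 65 above the foot; z up the axis.
- mouth (a point): Rim centre of the open, fixed amber bottle (90 mm wide), 150 mm above the bench; z up. Funnel lip 56 mm wide (outside 62), narrowing in 8 mm to a 36 mm bore with a springy liner. A stopper let go in it stands about 10 mm proud; a push rising to 8-15 N drives it home, collar on the funnel 6 mm below the rim. stopper_knob is then 23 mm above this point (33 before), the knob's top 35.
- small_knob (a point): Small stopper, too small for the neck, standing in the tray: 54 mm tall, collar 27 mm wide, knob 17 mm wide. Point on its axis 12 mm below its top; z up. Leave it.
- large_knob (a point): Large stopper, too large for the neck, standing in the tray: 78 mm tall, collar 62 mm wide, knob 48 mm. Point on its axis 12 mm below its top; z up. Leave it. The three stand roughly in a row, about 85 mm apart, in any order; tray rim 18 mm high, tray floor 4 mm above the bench; room for fingers across the row.
Mind the look-alikes: they are no part of the job. Leave any blue or turquoise look-alike of the part that bears mouth alone.

How it is judged:
By the outcome, as a careful person would: the job done as asked, in the order asked, and still so for the second after the job is handed in, with the robot touching nothing.
It also fails if it takes over 45 s, if anything falls off the work surface, if the arm or the gripper's body presses on something with over 40 N, if the wrist force passes 120 N, or if a joint passes its speed limit or range.

## Robot

A 6-joint arm with a two-finger parallel gripper is mounted at the origin on the work surface. World frame = base frame: x ahead of the robot, y to its left, z up, the work surface at z = 0. Lengths are in mm, angles in degrees, forces in N, time in s.
With the tool pointing down it reaches from about 350 to 850 mm from the base axis. Payload 8.1 kg.
Tool frame: the origin (TCP) lies on the centre line of the jaws, within the pads' length; the fingertips stand r.tip_extent ahead of it and the grasp point (between the pads) lies 8 mm behind it (r.tip_extent is the distance from the TCP to the fingertips, in mm); z points along the fingers, y is the direction in which the jaws open and shut (so a half turn about z gives the same grasp; the last joint's range is limited). The gripper opens to 85 mm and grips with 20 to 120 N. Pads are 22 mm wide; open, the fingers measure 114 mm over their backs; the gripper's body (76 mm by 85 mm) begins 54 mm behind the grasp point. The pads swing forward as they close: fully open they stand 13 mm farther back than shut.
Start: joints at [-78.747, 7.471, 85.268, -0, 87.261, -4.893], TCP at [166.871, -576.333, 242.292] pointing down, gripper open.
Joint ranges: [-169.43, 169.43], [-51.17, 129.36], [1.28, 143.12], [-76.62, 256.62], [0, 156.53], [-152.29, 152.29]. Speed limits (degrees/s): [136.94, 136.94, 159.86, 180, 180, 180].

## Interface

Orientations are given as [roll, pitch, yaw] about the fixed x, y, z axes, in that order (R = Rz(yaw) Ry(pitch) Rx(roll)).
In Python, from bench import sense, optics, hand_in, spotter, r gives the robot as it stands.
- The arm moves only by the tool apply_moves, never from a script. Its argument "series" is a list of rows, each a list of 3 entries, a list of its own where there are three numbers: the opening, from 0 (shut) to 1 (fully open), then the shift along the world's x, y, z in m, then the turn about the world's z in rad. In form: [[grip, [x, y, z], turn], ...]. A call has 1 to 5 rows; each row is the pose to reach, as a shift and turn from the pose measured when the call began; what a row does not reach only later rows make up. A row lasts 1/8 s, in which the tool goes at most 62.5 mm and 10.7 degrees, less where a joint would pass 70% of its speed; a pose out of reach is approached as far as the arm can. A call with a gripper value outside its range is refused whole. The fingers move at their own pace and stop on an object; "grip_force" is the grip in N (left out, the last holds). Time passes only in rows, so rows that repeat a pose let the fingers close. It gives the time, the measured TCP pose, the force and the opening at its end, in the units of the state.
- sense(): the state, without advancing time (a new reading comes with each control period).
- optics.snapshot(name): name is "scene" or "top" or "wrist"; returns a dict with "color" (400x640x3 uint8, blue, green, red), "intrinsics" (3x3 intrinsics, pixels), "rvec" (rotation vector, rad) and "tvec" (3), from world to camera coordinates, as OpenCV has them. Camera axes: x right, y down, z forward; pixel columns grow to the right and rows downward; lengths in mm; the calibration is good to about 2 mm. A picture is of the moment at which its call begins. There is no depth.
- hand_in(): hands the job in, once; it reports no verdict.
Trained networks look in a picture, given as the dict that the camera call returned (one of the last four; its "shot" number tells which), for a name from the list of things; names that differ only in an ending like _2 or _b are one class to them, and where a whole thing is asked for, a point or a joint stands for the part that bears it (a point fixed in the world has none). Each returns a list of dicts, best first, with "p" (0 to 1); they miss things now and then, are a little off and sometimes report something else, mostly with a low value. They report only what shows in the picture. A call takes as long as a camera call. They do not tell look-alikes from the thing itself.
- spotter.search_frame(picture, query): "xyz" ([x, y, z] in mm, in the coordinates of the camera as it stood for that picture, good to about 4 mm: the middle of the surface that is visible of it).
- spotter.masks_of(picture, query): "mask" (400x640 bool, what is visible of it).
The state is a dict: "time": time; "joint_pos": joint angles; "qd": joint speeds; "joint_efforts": joint torques, N m; "tool_pos": TCP position; "tcp_rot": TCP orientation; "ft_force": force on the tool from outside, world axes, zero at the start; "wrist_torque": the same for the moment, N m; "finger_gap": finger opening in mm.
Only numpy, scipy, OpenCV 4.12 (cv2) and the standard library are available. Lean on these libraries where they do the work, as an engineer would, in place of code of your own. Each camera call takes 0.05 s, during which the arm holds its last target.

## Working session

There is one attempt and no reset: what is moved stays moved. The work goes in short steps, Python scripts to look and compute and a tool call to move; the robot and the scene stay as the last step left them, time stands still between calls to the robot, and variables do not carry over. Pictures are saved under pics/ and viewed, and the job is handed in when it is done.

Besides the shell and the picture viewer there is one more tool, called after ">>>" by a JSON object that holds its "fn" and its "kwargs", one argument or row to a line. apply_moves: Moves the arm, as the interface text tells. Its arguments: {"type":"object","properties":{"series":{"type":"array"},"grip_force":{"type":"number"}},"required":["series"]}

```bash
ls; mkdir -p pics; cat > h.py <<'E'
import numpy as np, cv2
from bench import sense, optics, hand_in, spotter, r
def cw(p,pt):
    R=cv2.Rodrigues(np.array(p["rvec"],float))[0]; return R.T@(np.array(pt,float).ravel()-np.array(p["tvec"],float).ravel())
def px(p,w):
    return cv2.projectPoints(np.array([w],float),np.array(p["rvec"],float),np.array(p["tvec"],float),np.array(p["intrinsics"],float),None)[0].ravel()
def ray(p,uv,z):
    R=cv2.Rodrigues(np.array(p["rvec"],float))[0]; c=cw(p,[0,0,0]); d=R.T@np.linalg.inv(p["intrinsics"])@np.array([uv[0],uv[1],1.])
    return c+d*(z-c[2])/d[2]
E
python3 - <<'E'
from h import *
s=sense(); print(s, r.tip_extent)
for n in ["scene","top"]:
    p=optics.snapshot(n); cv2.imwrite(f"pics/{n}1.png",p["color"])
    print(n,"cam",cw(p,[0,0,0]).round())
    for q in ["stopper_knob","mouth","small_knob","large_knob"]:
        for d in spotter.search_frame(p,q): 
            w=cw(p,d["xyz"]); print(q,round(d["p"],2),w.round(1),px(p,w).round())
E
```

```text
pics
{'time': 0.0, 'joint_pos': array([-7.87475401e+01,  7.51489565e+00,  8.53278606e+01,  8.39182253e-04,
        8.72599683e+01, -4.89521792e+00]), 'qd': array([ 0.04558683,  0.03647717, -0.01500413, -0.10197916, -0.00271995,
        0.02487017]), 'joint_efforts': array([-1.24955426e-03, -5.69405651e+01, -5.00551879e+01, -2.03020036e-04,
        1.53276353e-02, -2.66347183e-05]), 'tool_pos': array([ 166.77383723, -575.8281791 ,  241.26020431]), 'tcp_rot': array([-1.79897722e+02, -9.60095841e-03,  1.61476283e+01]), 'ft_force': array([-0.8214237 , -0.02696857, -0.62831286]), 'wrist_torque': array([-0.01486312,  0.01464635,  0.01196554]), 'finger_gap': 85.19078972543029} 11.0
scene cam [1202.  -93.  717.]
stopper_knob 0.71 [ 539.4 -250.8   50.5] [190. 238.]
mouth 0.93 [728.5 138.8  91.1] [390. 260.]
mouth 0.87 [533.7 363.5  79.6] [451. 184.]
mouth 0.78 [384.3 226.4  96.1] [377. 150.]
mouth 0.73 [634.8  23.2  86.1] [321. 237.]
mouth 0.66 [559.4 173.5  95.1] [379. 198.]
small_knob 0.53 [ 541.3 -327.8   36.8] [155. 249.]
large_knob 0.85 [ 546.3 -163.3   59.6] [230. 231.]
top cam [ 398.   23. 1140.]
stopper_knob 0.71 [ 524.2 -246.1   76.5] [431. 202.]
mouth 0.93 [597.4  23.1  98.8] [326. 170.]
mouth 0.77 [367.  231.1 100.2] [239. 260.]
mouth 0.69 [682.1 150.8 100.8] [276. 136.]
mouth 0.59 [501.6 363.3 104. ] [188. 204.]
mouth 0.57 [525.8 176.5  97.4] [264. 197.]
small_knob 0.4 [ 535.2 -325.6   40. ] [458. 200.]
large_knob 0.89 [ 526.  -156.7   81.5] [396. 200.]
```

View pics/scene1.png

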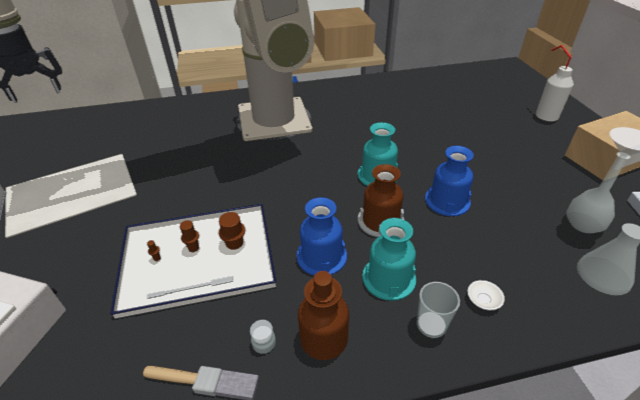

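View pics/top1.png

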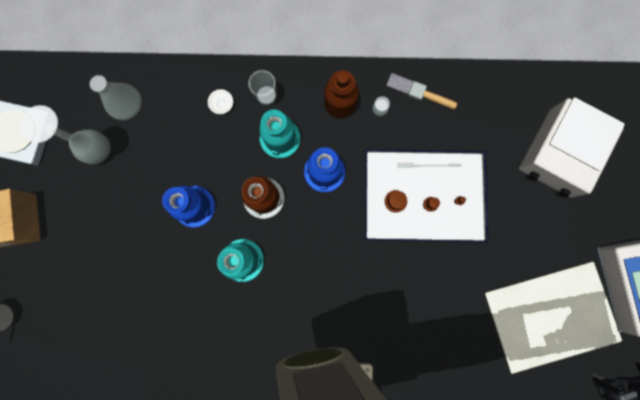

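```bash
python3 - <<'E'
import cv2,numpy as np
a=cv2.imread("pics/scene1.png")[100:300,280:480]; b=cv2.imread("pics/top1.png")[100:290,160:350]
cv2.imwrite("pics/crop1.png",np.hstack([cv2.resize(a,(400,400),interpolation=2),cv2.resize(b,(400,400),interpolation=2)]))
E
```

```text
(no output)
```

View pics/crop1.png

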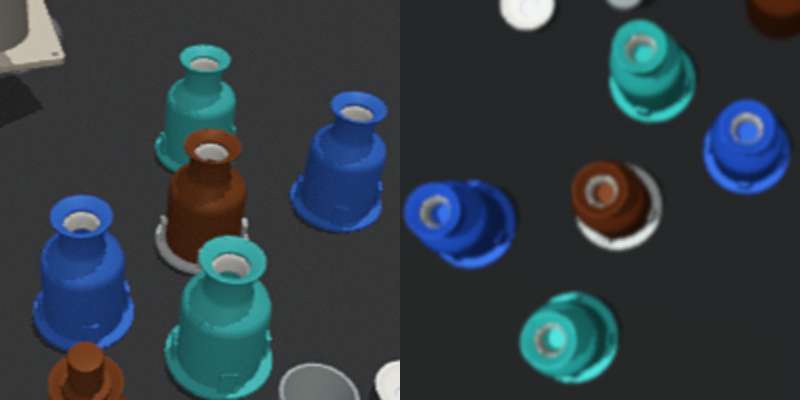

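Candidates for the bottle, in scene pixels:
- Open amber bottle at (385,178): this is the one the task describes.
- Stoppered amber bottle at (323,310).
- Blue bottles at (320,215) and (458,160).
- Teal bottles at (382,135) and (396,235).

Candidates for the stopper:
- Small at (154,250).
- Middle at (190,236): this is the one to take.
- Large at (232,230).

Next I'll measure the bottle and stopper positions.

```bash
python3 - <<'E'
from h import *
T=optics.snapshot("top"); S=optics.snapshot("scene")
print("mouth",ray(T,(256,191.7),150).round(1),ray(S,(386,174.5),150).round(1))
for n,p in (("top",T),("scene",S)):
    for q in ["stopper_knob","small_knob","large_knob"]:
        for d in spotter.masks_of(p,q)[:3]:
            v,u=np.nonzero(d["mask"]); print(n,q,round(d["p"],2),u.min(),u.max(),v.min(),v.max(),u.mean().round(1),v.mean().round(1))
a=T["color"][170:230,370:490]; b=S["color"][200:270,130:260]
cv2.imwrite("pics/crop2.png",np.vstack([cv2.resize(a,(600,300),interpolation=2),cv2.resize(b,(557,300),interpolation=2)[:, :557] if 0 else cv2.resize(b,(600,300),interpolation=2)]))
E
```

```text
mouth [530.6 187.9 150. ] [545.6 189.  150. ]
top stopper_knob 0.63 423 439 197 211 430.7 203.7
top large_knob 0.72 384 407 190 212 395.3 200.8
scene stopper_knob 0.75 180 199 220 252 190.0 236.2
scene small_knob 0.51 148 161 241 260 154.1 250.5
scene large_knob 0.69 218 245 212 248 231.5 229.5
```

View pics/crop2.png

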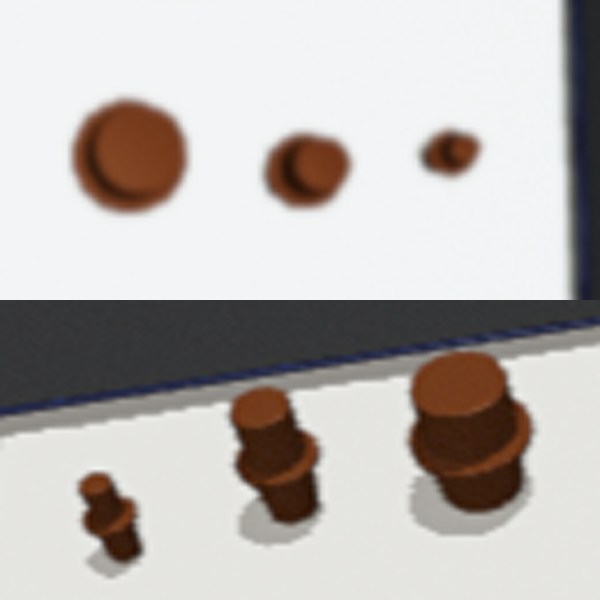

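```bash
python3 - <<'E'
from h import *
T=optics.snapshot("top"); S=optics.snapshot("scene")
print(T["intrinsics"],S["intrinsics"],cw(T,[0,0,0]),cw(S,[0,0,0]))
def tri(a,b):
    K=lambda p:np.array(p["intrinsics"])@np.hstack([cv2.Rodrigues(np.array(p["rvec"],float))[0],np.array(p["tvec"],float).reshape(3,1)])
    x=cv2.triangulatePoints(K(T),K(S),np.array(a,float),np.array(b,float)); return (x[:3]/x[3]).ravel()
m=tri((256,191.7),(386,174.5)); print("mouth",m,px(T,m),px(S,m))
k=tri((434,203),(186.6,225)); print("knobtop",k,px(T,k),px(S,k)); print(ray(T,(434,203),81),ray(S,(186.6,225),81))
for p,n,o in ((T,"t",(215,160,90,70)),(S,"s",(345,155,90,85))):
    x,y,w,h=o; im=cv2.resize(p["color"][y:y+h,x:x+w],None,fx=7,fy=7,interpolation=2)
    cv2.imwrite(f"pics/c3{n}.png",im)
E
```

```text
[[419.80436433   0.         319.48813096]
 [  0.         419.80436433 197.64723153]
 [  0.           0.           1.        ]] [[412.14570052   0.         322.02598589]
 [  0.         412.14570052 194.51960194]
 [  0.           0.           1.        ]] [ 398.06415021   22.72942777 1140.19469786] [1202.11236994  -93.0601262   717.15331201]
mouth [532.72635993 192.00395814 138.95155776] [255.06146681 191.40952185] [384.91324109 174.64825715]
knobtop [ 521.6775347  -253.92459599   74.26528544] [433.68023667 202.99928253] [186.21842775 224.98297126]
[ 520.91269402 -252.98339591   81.        ] [ 529.05151451 -251.43099176   81.        ]
```

View pics/c3t.png

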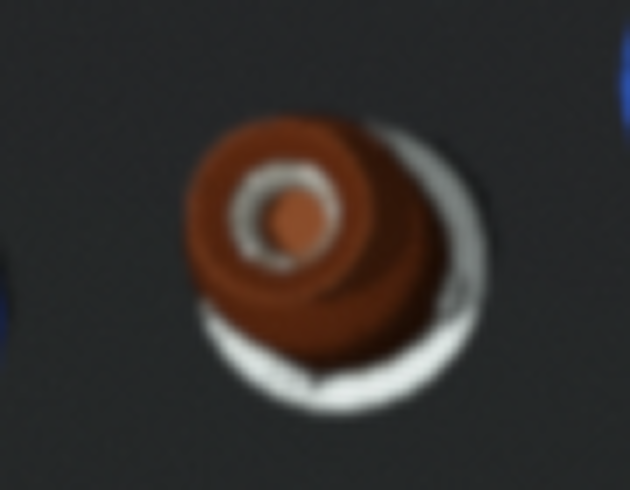

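View pics/c3s.png

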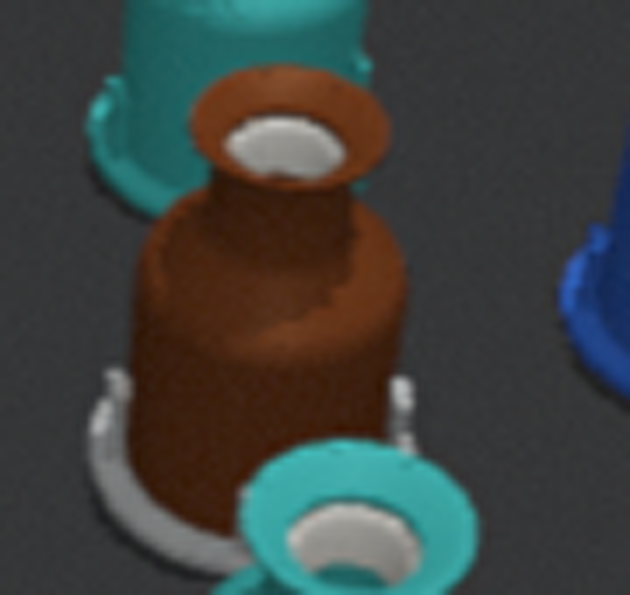

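```bash
python3 - <<'E'
from h import *
T=optics.snapshot("top"); S=optics.snapshot("scene")
print("mouth",ray(T,(254.4,189.7),150),ray(S,(386.1,172.6),150))
E
```

```text
mouth [535.32031091 191.89073446 150.        ] [539.33223846 191.44198424 150.        ]
```

>>> {"fn": "apply_moves", "kwargs": {
  "series": [
    [1,[0.043,0.039,0],0.17],
    [1,[0.086,0.078,0],0.34],
    [1,[0.129,0.117,0],0.51],
    [1,[0.172,0.156,0],0.68],
    [1,[0.215,0.195,0],0.85]
  ],
  "grip_force": 40
}}

```text
time: 1.72
tool_pos: [383.1, -380.0, 242.6]
tcp_rot: [180.0, 0.0, 65.2]
ft_force: [0.6, -0.2, 0.1]
finger_gap: 85.4
```

>>> {"fn": "apply_moves", "kwargs": {
  "series": [
    [1,[0.045,0.041,0],0.14],
    [1,[0.09,0.082,0],0.28],
    [1,[0.141,0.128,0],0.43],
    [1,[0.141,0.128,0],0.43]
  ]
}}

```text
time: 2.22
tool_pos: [526.6, -248.6, 242.5]
tcp_rot: [179.9, -0.0, 90.2]
ft_force: [-0.4, -0.8, -0.2]
finger_gap: 85.6
```

```bash
python3 - <<'E'
from h import *
p=optics.snapshot("wrist"); cv2.imwrite("pics/w1.png",p["color"]); s=sense(); print(s["tool_pos"],s["tcp_rot"],cw(p,[0,0,0]))
for q in ["stopper_knob","small_knob","large_knob"]:
    for d in spotter.search_frame(p,q): 
        w=cw(p,d["xyz"]); print(q,round(d["p"],2),w.round(1),px(p,w).round())
print(px(p,[524,-252,81]))
E
```

```text
[ 525.68416689 -249.70459717  242.35890881] [ 1.79961383e+02 -9.80788857e-03  8.99975262e+01] [ 527.95383988 -171.05424576  374.02871163]
stopper_knob 0.62 [ 522.6 -247.9   79.3] [314. 177.]
small_knob 0.82 [ 537.  -329.8   40. ] [329. 243.]
large_knob 0.89 [ 534.2 -163.1   84.4] [329.  74.]
[316.02874849 182.20899011]
```

View pics/w1.png

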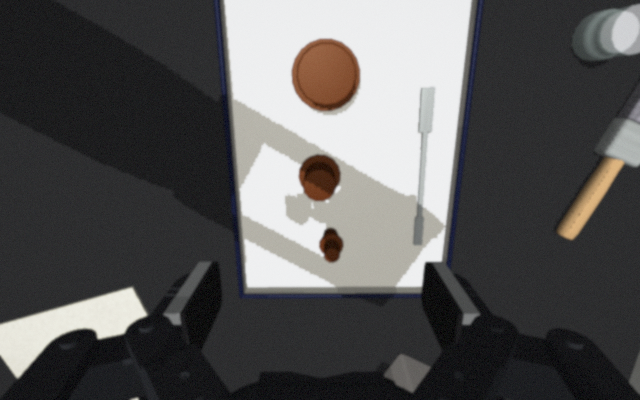

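```bash
python3 - <<'E'
from h import *
p=optics.snapshot("wrist"); 
cv2.imwrite("pics/w1c.png",cv2.resize(p["color"][145:215,285:355],None,fx=8,fy=8,interpolation=2))
for uv in [(319,183),(319,185)]: print(uv,ray(p,uv,81))
E
```

```text
(319, 183) [ 523.31758047 -256.96184745   81.        ]
(319, 185) [ 523.30482243 -258.77885058   81.        ]
```

View pics/w1c.png

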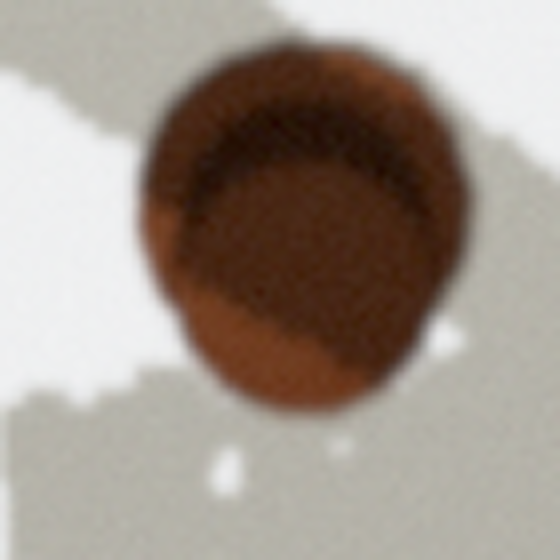

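>>> {"fn": "apply_moves", "kwargs": {
  "series": [
    [1,[0.0,-0.004,-0.05],0],
    [1,[0.0,-0.004,-0.1],0],
    [1,[0.0,-0.004,-0.145],0],
    [1,[0.0,-0.004,-0.145],0]
  ]
}}

```text
time: 2.98
tool_pos: [519.3, -256.4, 93.3]
tcp_rot: [-179.6, -0.2, 89.5]
ft_force: [0.3, 0.2, 0.0]
finger_gap: 85.5
```

```bash
python3 - <<'E'
from h import *
p=optics.snapshot("wrist"); cv2.imwrite("pics/w2.png",p["color"]); s=sense(); print(s["tool_pos"],s["tcp_rot"],cw(p,[0,0,0]),px(p,[526,-254,81]),px(p,[*s["tool_pos"][:2],81]))
E
```

```text
[ 521.39833144 -257.41261602   96.55467305] [-1.79835721e+02 -6.53298716e-02  8.95602868e+01] [ 522.71940614 -179.31823053  225.10833275] [332.00238431 256.42085431] [322.0526066 263.1002447]
```

View pics/w2.png

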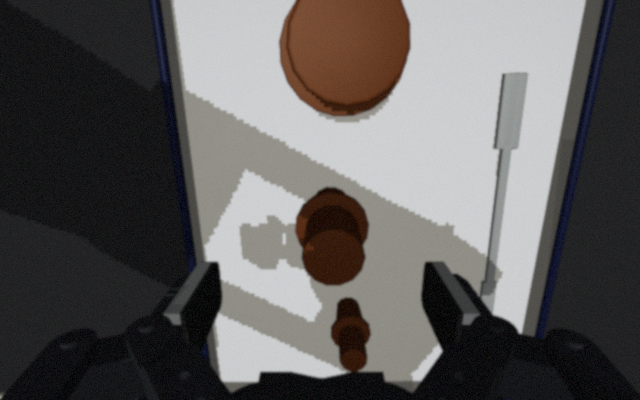

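```bash
python3 - <<'E'
from h import *
for i in range(2):
    p=optics.snapshot("wrist"); s=sense(); print(s["tool_pos"],s["tcp_rot"],ray(p,(333,257),81))
E
```

```text
[ 523.10353582 -258.12993489   98.83207862] [1.79956999e+02 5.52846073e-02 8.95832328e+01] [ 528.72509898 -257.02788081   81.        ]
[ 524.17746926 -258.48705824  100.15397058] [1.79823629e+02 1.32487001e-01 8.96046799e+01] [ 530.56227173 -259.00073198   81.        ]
```

```bash
python3 - <<'E'
from h import *
for i in range(8):
    p=optics.snapshot("wrist"); s=sense(); print(s["time"],s["tool_pos"],s["tcp_rot"][2],s["qd"].round(1))
cv2.imwrite("pics/w3.png",p["color"][150:350,200:460].repeat(3,0).repeat(3,1))
print(px(p,[526,-254,81]),px(p,[*s["tool_pos"][:2],81]))
E
```

```text
3.175 [ 524.71651171 -258.5496144   100.71472074] 89.62969297785581 [ 0.4 -0.3 -0.2  0.  -0.3  0.1]
3.225 [ 524.84889715 -258.43313816  100.73015045] 89.64376705244543 [ 0.3  0.1  0.2  0.1 -0.2  0.1]
3.275 [ 524.76331238 -258.18282545  100.42962434] 89.66178497468569 [ 0.2  0.4  0.6 -0.  -0.2  0. ]
3.325 [ 524.55544514 -257.93008138   99.98983426] 89.66835230093848 [ 0.2  0.5  0.7  0.  -0.1 -0. ]
3.375 [ 524.28343231 -257.6586496    99.46704332] 89.67824346816853 [ 0.   0.5  0.7 -0.  -0.1 -0.1]
3.425 [ 524.01862581 -257.42101009   98.98957517] 89.68469543105975 [ 0.1  0.5  0.5  0.  -0.1  0.1]
3.475 [ 523.79369618 -257.26035269   98.56377611] 89.68742214477044 [-0.1  0.4  0.4 -0.1 -0.1 -0.1]
3.525 [ 523.62463409 -257.1350657    98.22335631] 89.68982435810322 [-0.1  0.4  0.2  0.1 -0.1 -0. ]
[321.93374134 249.51426828] [316.9807358  255.49545276]
```

View pics/w3.png

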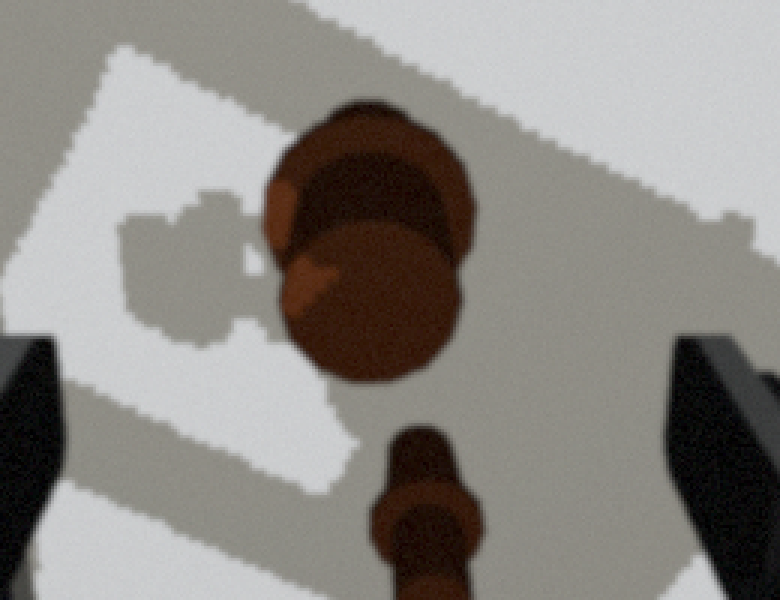

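>>> {"fn": "apply_moves", "kwargs": {
  "series": [
    [1,[0.002,0.002,-0.012],0],
    [1,[0.003,0.0025,-0.024],0],
    [1,[0.003,0.0025,-0.035],0],
    [1,[0.003,0.0025,-0.035],0],
    [1,[0.003,0.0025,-0.035],0]
  ]
}}

```text
time: 4.15
tool_pos: [526.6, -254.6, 63.2]
tcp_rot: [179.9, 0.1, 89.7]
ft_force: [-0.5, 0.5, -0.6]
finger_gap: 85.5
```

```bash
python3 - <<'E'
from h import *
for i in range(4):
    p=optics.snapshot("wrist"); s=sense(); print(s["time"],s["tool_pos"],s["tcp_rot"][2])
cv2.imwrite("pics/w4.png",p["color"])
print(px(p,[526.5,-254.5,81]),px(p,[*s["tool_pos"][:2],81]))
E
```

```text
4.2 [ 526.8617275  -254.83143973   63.5748563 ] 89.68540495686979
4.25 [ 526.97063    -254.91180929   63.75474161] 89.68579483082024
4.3 [ 526.99172957 -254.90663743   63.82515548] 89.6871419855414
4.35 [ 526.99746554 -254.8889222    63.80512206] 89.68706558205585
[315.20881033 297.57807613] [316.52401757 298.4487758 ]
```

View pics/w4.png

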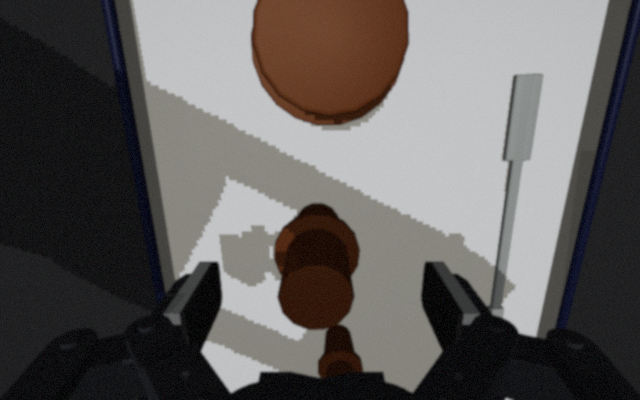

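The knob top is at (316,296), right on the TCP projection (316,298). I'll close the gripper.

>>> {"fn": "apply_moves", "kwargs": {
  "series": [
    [0.2,[0,0,0],0],
    [0.2,[0,0,0],0],
    [0.2,[0,0,0],0],
    [0.2,[0,0,0],0],
    [0.2,[0,0,0],0]
  ],
  "grip_force": 50
}}

```text
time: 4.97
tool_pos: [527.0, -255.0, 64.0]
tcp_rot: [179.9, 0.1, 89.7]
ft_force: [-1.4, 0.2, 3.5]
finger_gap: 29.0
```

>>> {"fn": "apply_moves", "kwargs": {
  "series": [
    [0.1,[0,0,0.02],0],
    [0.1,[0,0,0.06],0],
    [0.1,[0,0,0.11],0],
    [0.1,[0,0,0.16],0],
    [0.1,[0,0,0.2],0]
  ]
}}

```text
time: 5.6
tool_pos: [527.4, -255.1, 268.1]
tcp_rot: [179.7, 0.2, 89.7]
ft_force: [0.7, 0.4, -1.7]
finger_gap: 28.8
```

```bash
python3 - <<'E'
from h import *
p=optics.snapshot("wrist"); s=sense(); print(s["time"],s["tool_pos"],s["tcp_rot"],s["ft_force"],s["finger_gap"])
q=optics.snapshot("scene"); cv2.imwrite("pics/w5.png",np.hstack([cv2.resize(p["color"],(400,250)),cv2.resize(q["color"][100:350,0:400],(400,250))]))
E
```

```text
5.65 [ 529.15378442 -256.14809257  274.43321932] [179.33166039   0.41888658  89.68774065] [ 0.93786133 -1.06878763  4.54859718] 28.29323958767676
```

View pics/w5.png

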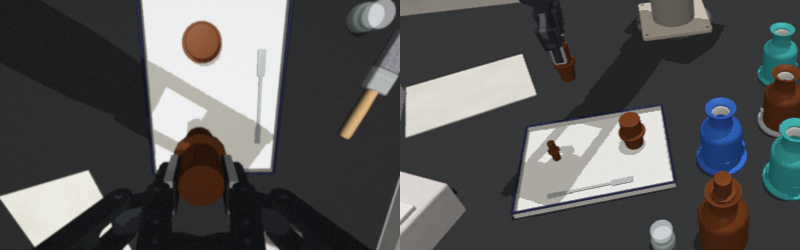

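>>> {"fn": "apply_moves", "kwargs": {
  "series": [
    [0.1,[0.0,0.03,0],0],
    [0.1,[0.0,0.08,0],0],
    [0.1,[0.0,0.13,0],0],
    [0.1,[0,0.18,0],0],
    [0.1,[0,0.23,0],0]
  ]
}}

```text
time: 6.32
tool_pos: [528.9, -24.7, 272.4]
tcp_rot: [179.3, 0.4, 89.7]
ft_force: [0.9, -0.3, -1.6]
finger_gap: 29.1
```

>>> {"fn": "apply_moves", "kwargs": {
  "series": [
    [0.1,[0.0,0.05,0],0],
    [0.1,[0.0,0.1,0],0],
    [0.1,[0.0,0.14,0],0],
    [0.1,[0,0.17,0],0],
    [0.1,[0,0.18,0],0]
  ]
}}

```text
time: 6.95
tool_pos: [528.4, 157.0, 272.5]
tcp_rot: [179.3, 0.4, 89.8]
ft_force: [0.0, -0.6, -1.2]
finger_gap: 28.6
```

```bash
python3 - <<'E'
from h import *
for i in range(6):
    p=optics.snapshot("wrist"); s=sense(); print(s["time"],s["tool_pos"],s["tcp_rot"],s["ft_force"])
print(px(p,[537,191.5,150]),px(p,[*s["tool_pos"][:2],s["tool_pos"][2]-60]))
cv2.imwrite("pics/w6.png",p["color"])
E
```

```text
7.0 [528.48992447 157.09463941 272.49723244] [179.32205524   0.3907671   89.79107791] [-0.81904605  0.61233086 -0.49771079]
7.05 [528.67471403 155.88396165 272.4484601 ] [179.32051358   0.42567457  89.7602072 ] [-0.25530617 -0.20656231 -0.7968742 ]
7.1 [528.8110317  155.04100409 272.45814358] [179.31541845   0.44288618  89.70767532] [-0.48284556  0.14754414 -1.106016  ]
7.15 [528.92102151 154.53360252 272.43141314] [179.31549397   0.44749908  89.66015367] [-0.70676078 -0.95028765 -0.97074309]
7.2 [528.98266343 154.30062809 272.43416573] [179.31400306   0.44410496  89.62764836] [ 0.18395518  0.33341783 -0.93102726]
7.25 [529.04384991 154.19379757 272.46660972] [179.30862194   0.43906767  89.60393569] [-0.57075003 -0.47292674 -1.16959254]
[327.38774007 141.42371649] [317.05166086 221.70391209]
```

View pics/w6.png

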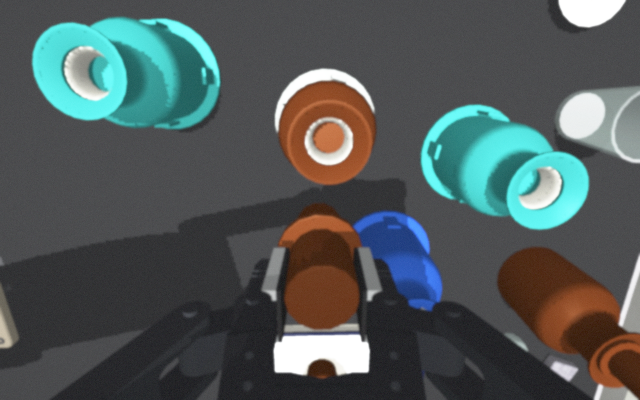

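```bash
python3 - <<'E'
from h import *
p=optics.snapshot("wrist"); s=sense(); t=s["tool_pos"]; print(t)
print(px(p,[537,191.5,150]),"liner top",px(p,[537,191.5,142]),"knob top",px(p,[*t[:2],t[2]+17]),"collar",px(p,[*t[:2],t[2]-19]))
a=p["color"][60:200,260:400]; b=p["color"][195:335,250:390]
cv2.imwrite("pics/w7.png",np.hstack([cv2.resize(a,(400,400),interpolation=2),cv2.resize(b,(400,400),interpolation=2)]))
E
```

```text
[529.05945042 154.25356642 272.47157721]
[327.29737995 141.33004215] liner top [326.99356763 139.59581131] knob top [317.07257554 298.41866499] collar [317.02658492 254.07464906]
```

View pics/w7.png

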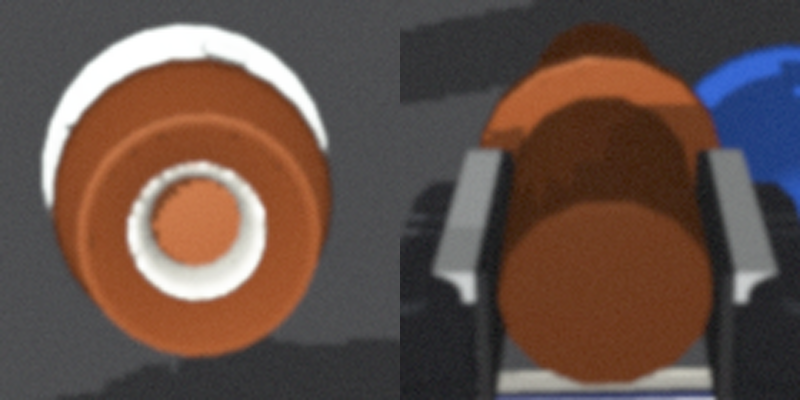

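>>> {"fn": "apply_moves", "kwargs": {
  "series": [
    [0.1,[0.004,0.018,0],0],
    [0.1,[0.008,0.034,0],0],
    [0.1,[0.008,0.036,-0.015],0],
    [0.1,[0.008,0.036,-0.03],0],
    [0.1,[0.008,0.036,-0.035],0]
  ]
}}

```text
time: 7.92
tool_pos: [535.9, 189.8, 234.8]
tcp_rot: [179.5, 0.5, 89.6]
ft_force: [-0.7, 0.0, -1.3]
finger_gap: 28.6
```

```bash
python3 - <<'E'
from h import *
for i in range(6):
    p=optics.snapshot("wrist"); s=sense()
q=optics.snapshot("scene")
t=s["tool_pos"]; print(s["time"],t,s["tcp_rot"],s["ft_force"])
print(px(p,[538.7,191,150]))
cv2.imwrite("pics/w8.png",np.hstack([cv2.resize(p["color"][150:350,220:420],(400,400)),cv2.resize(q["color"][60:260,280:480],(400,400))]))
E
```

```text
8.225 [537.41114483 190.12395759 238.1959567 ] [179.2453419    0.41645026  89.58116836] [-0.60273981 -0.07595734 -0.81941142]
[318.87717906 204.26172648]
```

View pics/w8.png

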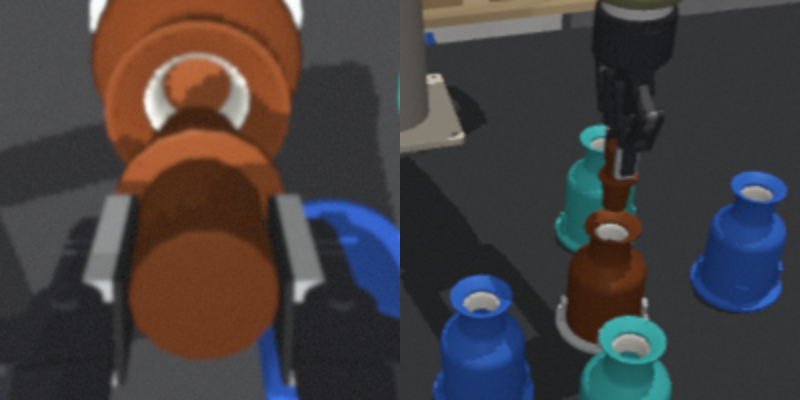

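>>> {"fn": "apply_moves", "kwargs": {
  "series": [
    [0.1,[-0.0005,0,-0.012],0],
    [0.1,[-0.0005,0,-0.024],0],
    [0.1,[-0.0005,0,-0.036],0],
    [0.1,[-0.0005,0,-0.048],0],
    [0.1,[-0.0005,0,-0.053],0]
  ]
}}

```text
time: 8.9
tool_pos: [536.6, 190.1, 183.9]
tcp_rot: [179.3, 0.4, 89.6]
ft_force: [0.8, 0.4, -0.2]
finger_gap: 28.3
```

>>> {"fn": "apply_moves", "kwargs": {
  "series": [
    [0.1,[0,0,0],0],
    [0.1,[0,0,0],0]
  ]
}}

```text
time: 9.15
tool_pos: [536.7, 190.2, 184.3]
tcp_rot: [179.3, 0.4, 89.6]
ft_force: [0.4, 0.5, -1.1]
finger_gap: 28.7
```

```bash
python3 - <<'E'
from h import *
for i in range(3):
    p=optics.snapshot("wrist"); s=sense()
q=optics.snapshot("scene")
t=s["tool_pos"]; print(s["time"],t,s["tcp_rot"],s["ft_force"],s["wrist_torque"])
cv2.imwrite("pics/w9.png",np.hstack([cv2.resize(p["color"][150:350,220:420],(400,400)),cv2.resize(q["color"][100:220,325:445],(400,400))]))
E
```

```text
9.3 [536.78339084 190.20896932 184.41617769] [179.26702757   0.41808991  89.58708205] [-0.46158834 -0.10041328 -1.19176536] [ 0.04223896 -0.04748539  0.02308994]
```

View pics/w9.png

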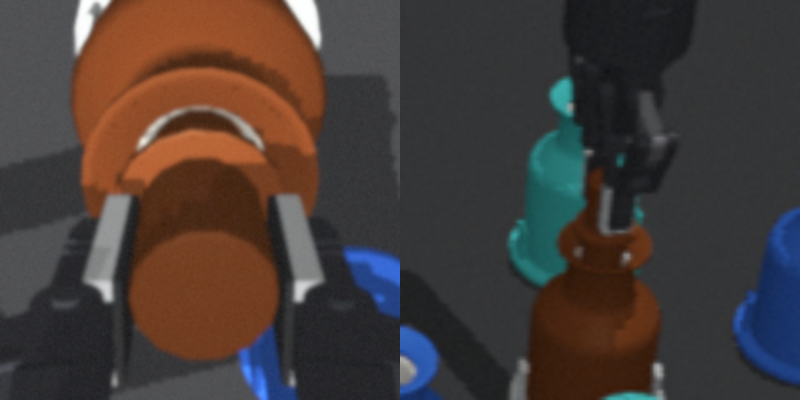

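>>> {"fn": "apply_moves", "kwargs": {
  "series": [
    [0.1,[0,0,-0.003],0],
    [0.1,[0,0,-0.006],0],
    [0.1,[0,0,-0.008],0],
    [0.1,[0,0,-0.008],0]
  ],
  "grip_force": 70
}}

```text
time: 9.85
tool_pos: [536.9, 190.3, 176.3]
tcp_rot: [179.2, 0.4, 89.6]
ft_force: [1.2, 1.4, -1.2]
finger_gap: 28.0
```

>>> {"fn": "apply_moves", "kwargs": {
  "series": [
    [0.1,[0,0,-0.002],0],
    [0.1,[0,0,-0.004],0],
    [0.1,[0,0,-0.004],0]
  ]
}}

```text
time: 10.22
tool_pos: [537.1, 190.4, 172.5]
tcp_rot: [179.2, 0.4, 89.6]
ft_force: [1.2, 2.3, 2.3]
finger_gap: 28.4
```

>>> {"fn": "apply_moves", "kwargs": {
  "series": [
    [0.1,[0,0,-0.002],0],
    [0.1,[0,0,-0.004],0],
    [0.1,[0,0,-0.004],0]
  ]
}}

```text
time: 10.6
tool_pos: [537.3, 190.4, 168.9]
tcp_rot: [179.2, 0.4, 89.6]
ft_force: [-0.3, 0.4, 5.2]
finger_gap: 28.2
```

>>> {"fn": "apply_moves", "kwargs": {
  "series": [
    [0.1,[0,0,-0.002],0],
    [0.1,[0,0,-0.003],0],
    [0.1,[0,0,-0.003],0]
  ]
}}

```text
time: 10.98
tool_pos: [537.5, 190.6, 168.0]
tcp_rot: [179.1, 0.4, 89.6]
ft_force: [-7.7, -0.6, 16.8]
finger_gap: 28.1
```

>>> {"fn": "apply_moves", "kwargs": {
  "series": [
    [0.1,[0,0,-0.002],0],
    [0.1,[0,0,-0.003],0],
    [0.1,[0,0,-0.003],0]
  ]
}}

```text
time: 11.35
tool_pos: [537.6, 190.6, 167.9]
tcp_rot: [179.1, 0.4, 89.6]
ft_force: [-10.2, -2.0, 23.3]
finger_gap: 27.9
```

```bash
python3 - <<'E'
from h import *
p=optics.snapshot("wrist"); s=sense()
q=optics.snapshot("scene")
t=s["tool_pos"]; print(s["time"],t,s["tcp_rot"],s["ft_force"],s["wrist_torque"])
cv2.imwrite("pics/w10.png",np.hstack([cv2.resize(p["color"][150:350,220:420],(400,400)),cv2.resize(q["color"][100:220,325:445],(400,400))]))
E
```

```text
11.4 [537.64319486 190.60487576 167.94057092] [179.06201603   0.36318989  89.59661779] [-10.82562721  -2.7039389   22.04736216] [-0.24814054  1.77922528  0.03378686]
```

View pics/w10.png

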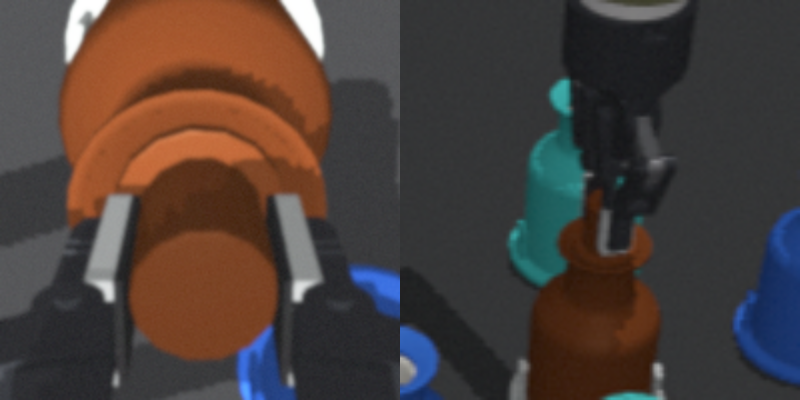

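>>> {"fn": "apply_moves", "kwargs": {
  "series": [
    [0.1,[-0.001,0,-0.001],0],
    [0.1,[-0.0015,0,-0.002],0],
    [0.1,[-0.0015,0,-0.002],0]
  ]
}}

```text
time: 11.82
tool_pos: [537.2, 190.6, 167.9]
tcp_rot: [178.9, 0.3, 89.6]
ft_force: [-2.1, -1.1, 12.9]
finger_gap: 27.9
```

>>> {"fn": "apply_moves", "kwargs": {
  "series": [
    [0.6,[0,0,0],0],
    [0.8,[0,0,0],0],
    [0.8,[0,0,0.0],0],
    [0.8,[0,0,0.02],0],
    [0.8,[0,0,0.05],0]
  ]
}}

```text
time: 12.45
tool_pos: [536.5, 190.4, 218.4]
tcp_rot: [179.0, 0.4, 89.6]
ft_force: [0.6, 0.2, 0.4]
finger_gap: 68.2
```

>>> {"fn": "apply_moves", "kwargs": {
  "series": [
    [0.4,[0,0,0.03],0],
    [0.0,[0,0,0.05],0],
    [0.0,[0,0,0.05],0]
  ]
}}

```text
time: 12.82
tool_pos: [537.6, 190.7, 271.1]
tcp_rot: [178.8, 0.3, 89.6]
ft_force: [-0.2, 0.3, -1.0]
finger_gap: 13.6
```

```bash
python3 - <<'E'
from h import *
for i in range(5): p=optics.snapshot("wrist"); s=sense()
q=optics.snapshot("scene")
t=s["tool_pos"]; print(s["time"],t,s["tcp_rot"],s["ft_force"],s["finger_gap"])
for z in (185,195): print(z,px(p,[538,191,z]),px(q,[538,191,z]))
cv2.imwrite("pics/w11.png",np.hstack([cv2.resize(p["color"][150:350,220:420],(400,400)),cv2.resize(q["color"][100:220,325:445],(400,400))]))
E
```

```text
13.075 [535.76375998 190.20131759 266.64095256] [179.16695989   0.42527651  89.59612542] [ 0.1369763  -0.1798368  -0.38715647] 0.1785512923586922
185 [320.00478048 207.72589663] [387.14584605 159.46329308]
195 [320.1850757  213.23917718] [387.5708951  155.68180948]
```

View pics/w11.png

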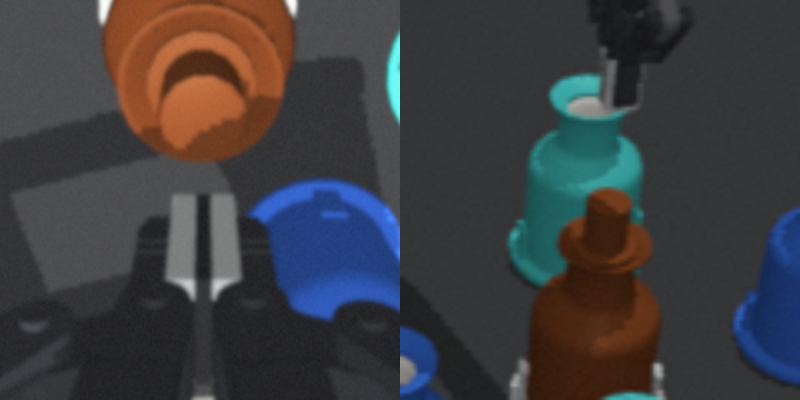

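The knob top is at scene pixel (387,160). The home prediction is (387,159.5) and the proud one (388,156), so it looks seated. I'll confirm with a press on the knob top using the shut fingers.

>>> {"fn": "apply_moves", "kwargs": {
  "series": [
    [0,[0.002,0.001,-0.02],0],
    [0,[0.002,0.001,-0.04],0],
    [0,[0.002,0.001,-0.055],0],
    [0,[0.002,0.001,-0.063],0],
    [0,[0.002,0.001,-0.064],0]
  ]
}}

```text
time: 13.75
tool_pos: [537.5, 191.1, 202.0]
tcp_rot: [179.2, 0.4, 89.6]
ft_force: [0.1, 0.6, 0.2]
finger_gap: 0.1
```

>>> {"fn": "apply_moves", "kwargs": {
  "series": [
    [0,[0,0,0],0],
    [0,[0,0,0],0]
  ]
}}

```text
time: 14.0
tool_pos: [537.9, 191.3, 202.9]
tcp_rot: [179.1, 0.4, 89.6]
ft_force: [-0.7, -0.1, -0.1]
finger_gap: -0.1
```

>>> {"fn": "apply_moves", "kwargs": {
  "series": [
    [0,[0,0,-0.002],0],
    [0,[0,0,-0.004],0],
    [0,[0,0,-0.004],0]
  ]
}}

```text
time: 14.38
tool_pos: [537.8, 191.2, 198.6]
tcp_rot: [179.2, 0.4, 89.6]
ft_force: [-0.2, -0.0, -0.2]
finger_gap: -0.3
```

>>> {"fn": "apply_moves", "kwargs": {
  "series": [
    [0,[0,0,-0.002],0],
    [0,[0,0,-0.003],0],
    [0,[0,0,-0.003],0]
  ]
}}

```text
time: 14.75
tool_pos: [538.0, 191.3, 196.3]
tcp_rot: [179.1, 0.4, 89.6]
ft_force: [-1.0, -0.1, 5.6]
finger_gap: -0.5
```

>>> {"fn": "apply_moves", "kwargs": {
  "series": [
    [0,[0,0,-0.0015],0],
    [0,[0,0,-0.003],0],
    [0,[0,0,-0.003],0]
  ]
}}

```text
time: 15.12
tool_pos: [538.6, 191.5, 196.1]
tcp_rot: [179.0, 0.4, 89.6]
ft_force: [-6.9, -1.3, 15.7]
finger_gap: 0.1
```

>>> {"fn": "apply_moves", "kwargs": {
  "series": [
    [0,[-0.0005,0,-0.002],0],
    [0,[-0.0005,0,-0.004],0],
    [0,[-0.0005,0,-0.005],0]
  ]
}}

```text
time: 15.5
tool_pos: [539.0, 191.7, 196.0]
tcp_rot: [178.8, 0.3, 89.6]
ft_force: [-14.0, -4.2, 33.3]
finger_gap: 0.5
```

>>> {"fn": "apply_moves", "kwargs": {
  "series": [
    [0,[0,0,0.004],0],
    [0,[0,0,0.02],0],
    [0,[0,-0.02,0.06],0],
    [0,[0,-0.05,0.09],0],
    [0,[0,-0.05,0.09],0]
  ]
}}

```text
time: 16.12
tool_pos: [540.7, 140.4, 290.0]
tcp_rot: [178.4, 0.3, 89.5]
ft_force: [0.5, 0.2, 0.2]
finger_gap: 0.2
```

```bash
python3 - <<'E'
from h import *
for i in range(5): p=optics.snapshot("wrist"); s=sense()
q=optics.snapshot("scene")
t=s["tool_pos"]; print(s["time"],t,s["ft_force"],s["finger_gap"])
for z in (185,195): print(z,px(p,[538,191,z]),px(q,[538,191,z]))
cv2.imwrite("pics/w12.png",np.hstack([cv2.resize(p["color"][60:260,220:420],(400,400)),cv2.resize(q["color"][130:220,345:435],(400,400),interpolation=2)]))
cv2.imwrite("pics/s12.png",q["color"])
E
```

```text
16.375 [538.31950096 142.18018136 284.41974252] [ 0.19649635 -0.73417968  0.42082676] -0.2007884589515277
185 [314.4260379  129.66853526] [387.14584605 159.46329308]
195 [314.43457889 131.7238927 ] [387.5708951  155.68180948]
```

View pics/w12.png

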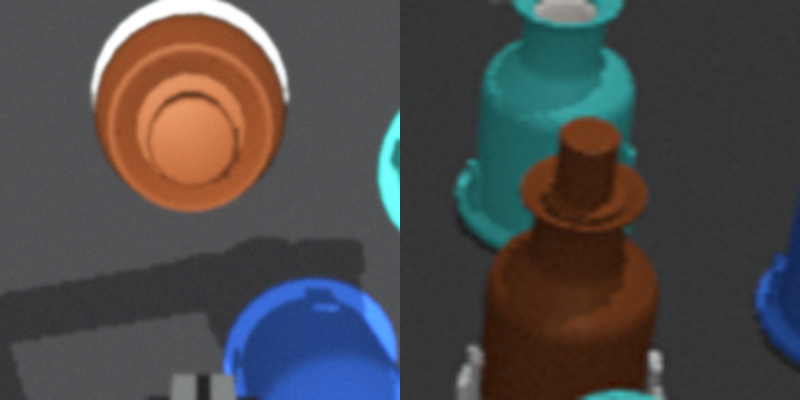

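View pics/s12.png

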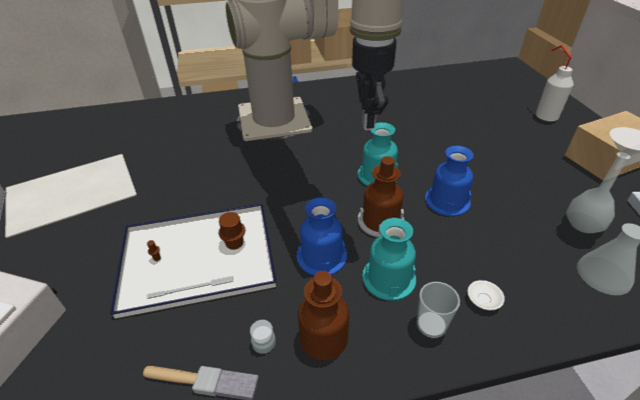

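The stopper sits upright and concentric in the amber bottle, with its knob at about (387,160). The small stopper at (154,250) and the large one at (232,230) are still standing, and the arm is clear of everything. I'll hand in now.

```bash
python3 -c "
from h import *
print(hand_in())"
```

```text
the job is handed in; nothing more can be done
None
```

The middle stopper is pressed home in the open amber bottle, and I handed the job in at about 16.5 s of the 45 s allowed. I lifted it from the tray by its knob, lowered its shank into the neck and pressed until it stopped. Then I let go, pressed once more on the knob top with the fingers shut (33 N peak on the wrist), and moved clear.

**Seating:**
- In the gripped press the arm stopped dead at TCP z 168, the height I had worked out for the home position.
- On the second press the shut fingers met the knob top at about 185 mm, also the home height, and it gave only about 0.3 mm more under load.
- The scene camera put the knob top at pixel (387,160), against a predicted 159.5 if home and 156 if standing proud.

**Last pictures:** the stopper looks upright and centred in the lip. The small and large stoppers are still standing in the tray, and nothing else appears moved.

**What disagreed:**
- Both presses showed a sideways force of 10–14 N, probably from a 1–2 mm offset and about 1° of tool tilt.
- Resistance began about 5 mm lower than I had worked out, although the final height matched.
- The cameras disagreed by 4–8 mm on the first positions, which I corrected with wrist-camera views.

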